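# Fit the battery pack of a bench scale

## Task

The bench scale needs its battery pack. With the blade of the T-shaped scraper, lever up the hinged cover that closes the battery bay, put the scraper back down on the bench clear of the base plate, slide the flat pack straight into the bay until it is fully home, and shut the cover over it. Leave the dish, the beaker and the bottle standing where they are.

Things in the scene. Friction and masses are not known exactly. Their poses are not given: they have to be found in the camera images.
- station: Weighing station, fixed: flat aluminium base plate, 360 mm across (its y), x = -140 to +330 mm, top face 10 mm above the bench, with a low grey bench scale on it. Origin at bench level, 50 mm before the battery bay's mouth on the bay's centre line; x points into the bay (away from the robot), y left, z up. Scale housing and platform: x = +155 to +320 mm, 260 mm wide, 62 mm above the bench
- mouth (a point): Bottom middle of the battery bay's mouth, on the base plate; axes as station. The bay is the low grey block, 128 mm wide, top 40 mm above the bench, in front of the scale housing: a slot 93 mm wide, 19.5 mm high, 105 mm deep, its floor the base plate. Two flared guides, 20 mm high, stand up to 18 mm out before the mouth and widen the entry to about 110 mm
- back_stop (a point): Bottom middle of the bay's closed inner end, 105 mm beyond the mouth; the pack's leading end meets it when fully home (pack origin at station x = +100 mm, rear end standing 5 mm out of the mouth, behind the shut skirt)
- cover (a joint): Angle (rad) of the bay's steel cover: 0 shut, 1.9 fully open, leaning back towards the housing. A leaf 80 mm long, 110 mm wide, 4 mm thick lies on the bay from the hinge towards the robot; at its front edge an 88 mm wide, 3 mm thick skirt is bent down and bars the mouth. The stiff hinge holds the cover at any angle; about 1 N at the lip moves it
- cover_hinge (a point): Middle of the cover's hinge line, which is level along the station's y: at station x = +110 mm, 40.5 mm above the bench; it is also the underside of the leaf
- cover_lip (a point): Middle of the lower edge of the cover's skirt (moves with the cover). Relative to the hinge when shut: 78.5 mm towards the robot, 18 mm lower; so 18.5 mm before the mouth (clear of the bay's roof) and 22.5 mm above the bench, leaving a gap 12.5 mm high over the base plate for the blade
- pack: Battery pack: flat grey plastic slab 110 mm long (its x), 90 mm wide (y), 16 mm thick, 0.3 to 0.5 kg, loose on the base plate, left or right of the bay's line, too wide for the gripper, turned up to 20 degrees. Origin at the centre of its underside; three brass contacts on top mark the end (+x) that goes in first and already faces roughly into the bay
- scraper: T-shaped hand scraper lying flat on the bench, left or right of the base plate: a black bar handle, 80 mm long (its y), 16 mm thick (x), 30 mm high, with a flat steel blade, 30 mm wide and 3 mm thick, standing out 102 mm from the middle of the handle's front face at the level of its underside. 90 g. Origin: centre of the handle's underside; x towards the blade (roughly away from the robot)
- scraper_tip (a point): End of the scraper's blade, 110 mm from the handle's centre along its x, 1.5 mm above the underside
- dish: Low round steel dish, 66 mm across, 24 mm high, on the base plate across the bay's line from the pack; origin at the centre of its underside. To be left alone
- beaker: Open steel beaker, 70 mm across, 75 mm high, on the bench across the base plate from the scraper; origin at the centre of its underside. To be left alone
- bottle: amber bottle with a black cap, 70 mm across, 150 mm high, on the bench at the far left; origin at the centre of its underside. To be left alone
There are look-alikes about, which are no part of the job. Several things look just like the scraper: the one meant starts farthest to the robot's left.

How it is judged:
On the way, in this order (a step that is already met when the one before it is completed fails the run):
1. the cover is levered up with the scraper: more than 0.3 rad open while the scraper touches it (value of joint cover above 0.3 rad and contact force between scraper and cover above 0.05 N), for 0.05 s.
2. the pack is in the bay, within 4 mm of fully home (x of pack in the frame of station above 0.096 m and y of pack in the frame of station between -0.005 and 0.005 m), for 0.2 s.
At the end, for the whole second after the job is handed in: The pack sits straight in the bay, within 4 mm of its back stop; the cover is shut (under 0.1 rad); the scraper lies flat and still on the bench, clear of the base plate; dish, beaker and bottle stand where they were (within 30 mm) (all of step 2 and angle between the x axis of pack and the x axis of station, either way round below 0.08 rad and value of joint cover below 0.1 rad and height (world z) of scraper below 0.006 m and height (world z) of scraper_tip below 0.008 m and linear speed of each of scraper, pack below 0.02 m/s); the robot touches nothing.
It fails at once if the dish, the beaker or the bottle is moved by more than 30 mm or tipped (distance of any of dish, beaker, bottle from where it was at the start of the episode above 0.03 m or angle between any of dish, beaker, bottle's own z axis and vertical above 0.5 rad).
It also fails if it takes over 72 s, if anything falls off the work surface, if the arm or the gripper's body presses on something with over 40 N, if the wrist force passes 120 N, or if a joint passes its speed limit or range.

## Robot

A 6-joint arm with a two-finger parallel gripper is mounted at the origin on the work surface. World frame = base frame: x ahead of the robot, y to its left, z up, the work surface at z = 0. Lengths are in m, angles in rad, forces in N, time in s.
With the tool pointing down it reaches from about 0.3 to 0.775 m from the base axis. Payload 14.6 kg.
Tool frame: the origin (TCP) lies at the very end of the fingers, on their centre line; the grasp point (between the pads) lies bot.grasp_offset behind it (bot.grasp_offset is the distance from the TCP to the grasp point, in m); z points along the fingers, y is the line along which they close (so a half turn about z gives the same grasp; the last joint's range is limited). The gripper opens to 85 mm and grips with 20 to 120 N. Pads are 22 mm wide; open, the fingers measure 114 mm over their backs; the gripper's body (76 mm by 85 mm) begins 54 mm behind the grasp point. The pads swing forward as they close: fully open they stand 13 mm farther back than shut.
Start: joints at [1.268, 0.3, 1.521, -0, 1.321, -0.067], TCP at [0.128, 0.535, 0.231] pointing down, gripper open.
Joint ranges: [-3.03, 3.03], [-0.79, 2.21], [0.23, 2.52], [-1.04, 4.18], [0, 3.07], [-2.55, 2.55]. Speed limits (rad/s): [2.22, 2.22, 2.57, 3.14, 3.14, 3.14].

## Interface

Orientations are given as a rotation vector (axis times angle).
In Python, from plant import status, imaging, job, bot gives the robot as it stands.
- The arm moves only by the tool servo_tool, never from a script. Its argument "moves" is a list of rows, each an object of numbers: "dx", "dy", "dz": the shift along the tool's x, y, z each as a share of 0.25 m, from -1 to 1; "wx", "wy", "wz": the turn, a rotation vector about the tool's x, y, z each as a share of 360 degrees, from -1 to 1. A call has 1 to 12 rows; each row shifts and turns the commanded pose from where the row before left it, along the tool's axes as they then stand; what a row does not reach is not made up. A row lasts 1/8 s, in which the tool goes at most 62.5 mm and 10.7 degrees, less where a joint would pass 70% of its speed; a pose out of reach is approached as far as the arm can. A call with a number of a shift or a turn outside -1 to 1 is refused whole. A call with a gripper value outside its range is refused whole. "hand" is the opening, from 0 (shut) to 1 (fully open), set as the call begins (left out, the last holds). The fingers move at their own pace and stop on an object; "squeeze" is the grip in N (left out, the last holds). Time passes only in rows, so rows that do not move let the fingers close. It gives the time, the measured TCP pose, the force, the opening and the grip force at its end, in the units of the state.
- status.read_state(): the state, without advancing time (a new reading comes with each control period).
- imaging.capture(name): name is "scene" or "top"; returns (picture, depth): 384x512x3 uint8, red, green, blue; 384x512 float32, m along the optical axis (not along the pixel's ray), 0 where there is no reading.
- imaging.camera_params(name): a dict with "intrinsics" (3x3 intrinsics, pixels), "D" ([k1, k2, p1, p2, k3] as OpenCV has them; the pictures are not rectified), "R" (3x3) and "t" (3): a world point X has camera coordinates R X + t. Camera axes: x right, y down, z forward; pixel columns grow to the right and rows downward; lengths in m; the calibration is good to about 2 mm. A picture is of the moment at which its call begins. camera_params takes no time and is no camera call.
- job.sign_off(): hands the job in; it is judged then, once.
The state is a dict: "time": time; "qpos": joint angles; "joint_velocities": joint speeds; "tau": joint torques, N m; "eef_pos": TCP position; "eef_rot": TCP orientation; "contact_force": force on the tool from outside, world axes, zero at the start; "torque": the same for the moment, N m; "finger_gap": finger opening in m; "gripper_force": force on a finger pad.
Only numpy, scipy, OpenCV 4.12 (cv2) and the standard library are available. Lean on these libraries where they do the work, as an engineer would, in place of code of your own. Each camera call takes 0.05 s, during which the arm holds its last target. There are 200 camera calls.

## Working session

There is one attempt and no reset: what is moved stays moved. The work goes in short steps, Python scripts to look and compute and a tool call to move; the robot and the scene stay as the last step left them, time stands still between calls to the robot, and variables do not carry over. Pictures are saved under pics/ and viewed, at most 10 in all, crops included, and the job is handed in when it is done.

Besides the shell and the picture viewer there is one more tool, called after ">>>" in YAML: its name, and indented under it one key for each argument. servo_tool: Moves the arm, as the interface text tells. Shift numbers are shares of 0.25 m and turn numbers shares of 360 degrees, none past 1 either way. Its arguments: {"type":"object","properties":{"moves":{"type":"array","items":{"type":"object","properties":{"dx":{"type":"number"},"dy":{"type":"number"},"dz":{"type":"number"},"wx":{"type":"number"},"wy":{"type":"number"},"wz":{"type":"number"}}}},"hand":{"type":"number"},"squeeze":{"type":"number"}},"required":["moves"]}

```bash
mkdir -p pics; ls
cat > h.py <<'E'
import numpy as np, cv2
from plant import status, imaging, job, bot
def cap(n,f=None):
    p,d=imaging.capture(n)
    if f: cv2.imwrite('pics/'+f,p[:,:,::-1])
    return p,d
def pts(n,d):
    c=imaging.camera_params(n);K=np.array(c['intrinsics'],float);D=np.array(c['D'],float)
    R=np.array(c['R']);t=np.array(c['t'])
    v,u=np.mgrid[:d.shape[0],:d.shape[1]]
    q=cv2.undistortPoints(np.stack([u,v],-1).reshape(-1,1,2).astype(float),K,D).reshape(d.shape+(2,))
    P=np.concatenate([q*d[...,None],d[...,None]],-1)
    W=(P-t)@R
    W[d==0]=np.nan
    return W
E
python3 - <<'E'
from h import *
for n in('scene','top'):
    p,d=cap(n,n+'0.png'); np.savez('/tmp/'+n,p=p,d=d)
    c=imaging.camera_params(n);R=np.array(c['R']);print(n,-R.T@np.array(c['t']),R[2],(d==0).mean())
print(bot.grasp_offset,status.read_state())
E
```

```text
pics
scene [ 1.15582026 -0.02617602  1.10299594] [-0.53631702 -0.03380354 -0.84333942] 0.004084269205729167
top [ 0.28509127 -0.07058651  1.67528426] [ 0.12309081 -0.00891684 -0.99235535] 0.003972371419270833
0.0187 {'time': 0.1, 'qpos': array([ 1.26836818e+00,  3.00392556e-01,  1.52153482e+00, -1.98475206e-05,
        1.32072169e+00, -6.66148716e-02]), 'joint_velocities': array([ 0.00114228, -0.00218074, -0.00115892,  0.00145221, -0.00115131,
        0.00061026]), 'tau': array([ 3.00190768e-03, -5.44381499e+01, -3.62368262e+01,  1.86060959e-05,
        2.95655940e-03, -1.76758090e-05]), 'eef_pos': array([0.12844792, 0.53456306, 0.23078398]), 'eef_rot': array([-3.69528670e-01, -3.11960754e+00,  1.63668525e-03]), 'contact_force': array([ 0.30077376, -0.33048161, -0.59270127]), 'torque': array([-0.02808192,  0.03814301, -0.04989593]), 'gripper_force': 0.0, 'finger_gap': 0.084967140885477}
```

View pics/top0.png

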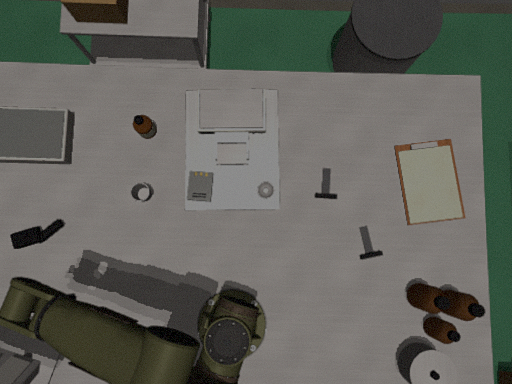

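View pics/scene0.png

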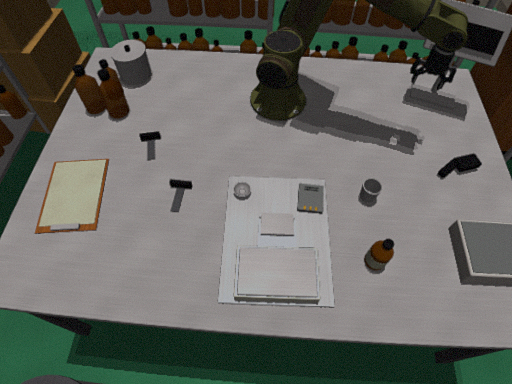

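The top view shows the station at centre, with the plate at cols 185-280, rows 90-210. The pack is at (200,186), the dish at (265,189), the target scraper at (326,185), the decoy scraper at (368,243), the beaker at (142,191) and the bottle at (144,126). The scene view agrees.

Run:
```python
from h import *
for n,roi in (('top',dict(plate=(170,80,295,220),scr=(310,160,342,205),decoy=(350,215,390,265),beaker=(128,175,158,208),bottle=(125,105,160,145))),('scene',dict(plate=(212,170,338,308),scr=(160,170,200,218),decoy=(130,120,165,165),beaker=(355,170,388,208)))):
    z=np.load(f'/tmp/{n}.npz');p=z['p'];d=z['d'];W=pts(n,d)
    g=p.astype(int).sum(2)/3; sat=p.max(2).astype(int)-p.min(2)
    def sub(r): 
        x0,y0,x1,y1=roi[r]; m=np.zeros(g.shape,bool);m[y0:y1,x0:x1]=1;return m
    def rect(m,name):
        m=cv2.morphologyEx(m.astype(np.uint8),cv2.MORPH_OPEN,np.ones((2,2)))
        k,l,s,c=cv2.connectedComponentsWithStats(m)
        if k<2: print(n,name,'none');return
        i=1+np.argmax(s[1:,4]); P=W[l==i]; P=P[~np.isnan(P[:,0])]
        r=cv2.minAreaRect(P[:,:2].astype(np.float32)*1000)
        print(n,name,len(P),'c',np.round(r[0],1),'sz',np.round(r[1],1),'ang',round(r[2],2),'z',np.round(np.nanmedian(P[:,2]),4), 'mean',np.round(P[:,:2].mean(0),4))
    m=sub('plate')
    bench=W[...,2][:,:][(sub('scr'))&(g>100)]
    print(n,'bench z',np.nanmedian(bench),np.nanstd(bench))
    rect(m&(W[...,2]>0.054)&(W[...,2]<0.075),'housing')
    rect(m&(W[...,2]>0.035)&(W[...,2]<0.052),'cover')
    rect(m&(W[...,2]>0.0045)&(W[...,2]<0.2),'plate')
    rect(m&(W[...,2]>0.018)&(W[...,2]<0.033)&(g<140),'pack')
    rect(m&(sat>40)&(p[...,0]>120),'brass')
    for k in('scr','decoy'):
        rect(sub(k)&(g<45),k+' handle'); rect(sub(k)&(g>=45)&(g<115),k+' blade')
    rect(sub('beaker')&(W[...,2]>0.06),'beaker')
    print(np.percentile(g[sub('scr')],[2,5,10,20,50]),np.percentile(g[m],[2,10,20,50,90]))
# crop mosaic enlarged
t=np.load('/tmp/top.npz')['p'][70:220,175:345,::-1]; cv2.imwrite('pics/c1.png',cv2.convertScaleAbs(cv2.resize(t,None,fx=4,fy=4,interpolation=2),alpha=1.3)[:600])
```

```text
top bench z 0.00039391146418505676 0.00400293023585523
top housing 2463 c [797.   23.3] sz [154.4 250.9] ang 1.56 z 0.0623 mean [0.7971 0.0213]
top cover 1001 c [656.8  14.6] sz [129.  131.3] ang 89.86 z 0.0433 mean [0.6537 0.0163]
top plate 10675 c [653.7  16.1] sz [468.2 366.7] ang 2.64 z 0.0159 mean [0.6478 0.0158]
top pack 661 c [507.  132.4] sz [ 90.  110.9] ang 87.46 z 0.0259 mean [0.505 0.132]
top brass 4 c [550.2 148.3] sz [7.3 4.4] ang 13.19 z 0.0242 mean [0.5504 0.1485]
top scr handle 90 c [ 480.5 -348.1] sz [86.2 16.2] ang 85.84 z 0.0268 mean [ 0.4786 -0.3458]
top scr blade 245 c [ 536.1 -348.6] sz [ 46.4 108.8] ang 79.64 z 0.0032 mean [ 0.5392 -0.3483]
top decoy handle 97 c [ 262.5 -511. ] sz [16.  78.6] ang 13.95 z 0.0292 mean [ 0.262  -0.5099]
top decoy blade 259 c [ 319.7 -501.6] sz [105.   43.7] ang 19.2 z 0.0028 mean [ 0.319  -0.5015]
top beaker 47 c [471.  368.5] sz [61.9 27.4] ang 10.65 z 0.0661 mean [0.4721 0.3703]
[ 20.33333333  32.66666667  59.66666667  81.66666667 120.33333333] [ 88.66666667 116.33333333 119.33333333 126.         139.66666667]
scene bench z 0.0
[... 392 characters left out ...]
394]
scene brass 10 c [556.7 136.7] sz [ 7.6 10.5] ang 87.03 z 0.0272 mean [0.5575 0.1371]
scene scr handle 147 c [ 488.6 -338.9] sz [24.3 75.7] ang 9.71 z 0.0198 mean [ 0.4907 -0.3372]
scene scr blade 216 c [ 544.5 -341.4] sz [ 41.6 109.6] ang 79.94 z 0.0032 mean [ 0.5471 -0.3402]
scene decoy handle 143 c [ 271.1 -506.1] sz [26.  75.9] ang 27.38 z 0.0187 mean [ 0.2717 -0.5065]
scene decoy blade 162 c [ 330.  -490.4] sz [100.5  32.4] ang 13.22 z 0.0027 mean [ 0.3317 -0.4914]
scene beaker 75 c [445.6 372.1] sz [63.1 82.2] ang 53.56 z 0.0654 mean [0.4545 0.3636]
[  4.          17.          61.33333333  96.53333333 141.        ] [ 68.66666667 126.23333333 140.33333333 161.33333333 169.66666667]
```

View pics/c1.png

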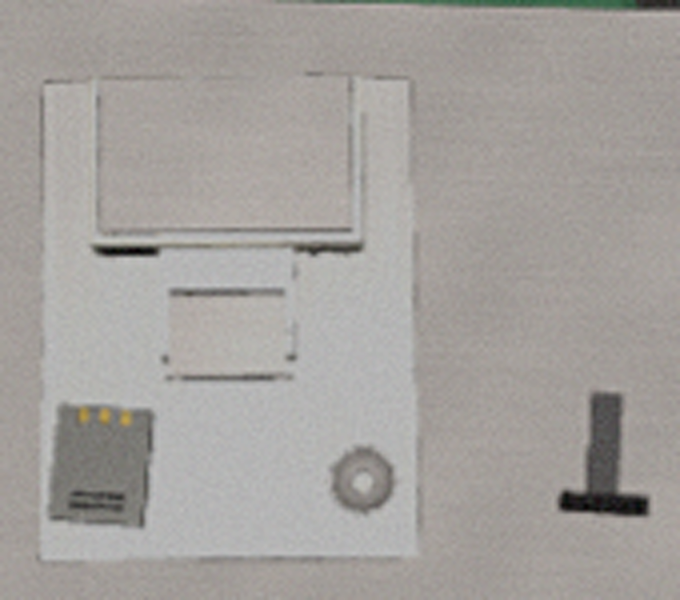

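The crop shows the pack with its contacts facing the bay, the dish at right, and the scraper with its handle at (603,503) and tip at (606,395). The two views disagree by a constant 7-8 mm, so I'll use the gripper and robot base as a reference.

Run:
```python
from h import *
from scipy.spatial.transform import Rotation as Ro
s=status.read_state();print(Ro.from_rotvec(s['eef_rot']).as_matrix().round(3))
for n in('top','scene'):
    z=np.load(f'/tmp/{n}.npz');p=z['p'];d=z['d'];W=pts(n,d)
    P=W.reshape(-1,3)
    q=P-s['eef_pos']
    m=(np.abs(q[:,:2]).max(1)<0.09)&(P[:,2]>0.19)&(P[:,2]<0.5)
    Q=P[m]
    for a in np.arange(0.2,0.5,0.03):
        k=Q[(Q[:,2]>=a)&(Q[:,2]<a+.03)]
        if len(k)>5: print(n,round(a,2),len(k),k[:,:2].min(0).round(3),k[:,:2].max(0).round(3))
    b=P[(np.hypot(P[:,0],P[:,1])<0.16)&(P[:,2]>0.02)]
    for a in np.arange(0.02,0.7,0.04):
        k=b[(b[:,2]>=a)&(b[:,2]<a+.04)]
        if len(k)>30: print(n,'base',round(a,2),len(k),k[:,:2].min(0).round(3),k[:,:2].max(0).round(3))
```

```text
[[-0.972  0.234 -0.   ]
 [ 0.234  0.972 -0.001]
 [ 0.    -0.001 -1.   ]]
top 0.26 10 [0.125 0.476] [0.132 0.492]
top 0.29 24 [0.119 0.458] [0.131 0.487]
top 0.41 16 [0.096 0.499] [0.138 0.528]
top 0.44 88 [0.08  0.451] [0.195 0.541]
top 0.47 446 [0.076 0.445] [0.196 0.571]
top base 0.02 135 [-0.085 -0.119] [0.118 0.111]
top base 0.06 38 [-0.039 -0.086] [0.047 0.086]
top base 0.18 41 [ 0.036 -0.086] [0.124 0.063]
top base 0.22 416 [-0.137 -0.093] [0.125 0.108]
top base 0.26 1539 [-0.128 -0.08 ] [0.12  0.105]
top base 0.3 1809 [-0.117 -0.07 ] [0.072 0.105]
top base 0.34 65 [-0.106  0.048] [-0.089  0.104]
top base 0.58 108 [0.063 0.05 ] [0.092 0.131]
top base 0.62 376 [-0.02   0.046] [0.092 0.131]
top base 0.66 1951 [-0.013  0.056] [0.091 0.16 ]
scene 0.23 31 [0.113 0.478] [0.154 0.586]
scene 0.26 75 [0.107 0.463] [0.159 0.598]
scene 0.29 240 [0.1  0.46] [0.164 0.603]
scene 0.32 306 [0.106 0.464] [0.16  0.603]
scene 0.35 127 [0.112 0.474] [0.171 0.568]
scene 0.38 232 [0.104 0.496] [0.171 0.566]
scene 0.41 69 [0.124 0.502] [0.186 0.562]
scene 0.44 255 [0.156 0.445] [0.196 0.552]
scene 0.47 447 [0.073 0.445] [0.197 0.587]
scene base 0.02 416 [-0.042 -0.104] [0.107 0.106]
scene base 0.06 349 [-0.034 -0.086] [0.093 0.089]
scene base 0.1 194 [ 0.015 -0.071] [0.08  0.076]
scene base 0.14 147 [ 0.011 -0.072] [0.121 0.076]
scene base 0.18 309 [-0.105 -0.093] [0.128 0.11 ]
scene base 0.22 511 [-0.132 -0.093] [0.128 0.12 ]
scene base 0.26 947 [-0.135 -0.081] [0.127 0.13 ]
scene base 0.3 985 [-0.134 -0.07 ] [0.075 0.136]
scene base 0.34 365 [-0.13   0.003] [-0.074  0.141]
scene base 0.38 276 [-0.124  0.016] [-0.073  0.142]
```

The gripper and base both agree with the scene camera to 1-3 mm, so I'll trust that view (the top view needs about (+7,+8) mm). That puts the scraper handle near (0.487,-0.340) with yaw about -3.5°, and the station origin near (0.566,0.020) with yaw about 2°. I'll turn first, then travel.

>>> servo_tool:
  moves:
    - {"wz": 0.0278}
    - {"wz": 0.0278}
    - {"wz": 0.0278}
    - {"wz": 0.0278}
    - {"wz": 0.0278}
    - {"wz": 0.0278}
    - {"wz": 0.0278}
    - {"wz": 0.0278}
    - {"dx": -0.21,"dy": 0.1}
    - {"dx": -0.21,"dy": 0.1}
    - {"dx": -0.21,"dy": 0.1}
    - {"dx": -0.21,"dy": 0.1}
  hand: 0.6

```text
validation failed for argument at $.mo...
```

>>> servo_tool:
  moves:
    - {"dx": -0.21,"dy": 0.1}
    - {"dx": -0.21,"dy": 0.1}
    - {"dx": -0.21,"dy": 0.1}
    - {"dx": -0.21,"dy": 0.1}
    - {"dx": -0.21,"dy": 0.1}
    - {"dx": -0.21,"dy": 0.1}
    - {"dx": -0.21,"dy": 0.1}
    - {"dx": -0.21,"dy": 0.1}
    - {"dx": -0.21,"dy": 0.1}
    - {"dx": -0.21,"dy": 0.1}
    - {"dx": -0.21,"dy": 0.1}
    - {"dx": -0.21,"dy": 0.1}

```text
validation failed for argument at $.mo...
```

```bash
cat >> h.py <<'E'
from scipy.spatial.transform import Rotation as Ro
ORG=np.array([.566,.020]);YAW=np.radians(2.0)
def st2w(x,y): c,s=np.cos(YAW),np.sin(YAW); return ORG+np.array([c*x-s*y,s*x+c*y])
def w2st(p): c,s=np.cos(YAW),np.sin(YAW); d=np.asarray(p)[:2]-ORG; return np.array([c*d[0]+s*d[1],-s*d[0]+c*d[1]])
def rep():
    s=status.read_state();R=Ro.from_rotvec(s['eef_rot']).as_matrix()
    print('t',round(s['time'],2),'p',s['eef_pos'].round(4),'st',w2st(s['eef_pos']).round(4),'a',np.degrees(np.arctan2(R[1,1],R[0,1])).round(2),'tilt',R[2].round(3),'F',s['contact_force'].round(1),'gap',round(s['finger_gap'],4),'gf',round(s['gripper_force'],1),'q',s['qpos'].round(2))
    return s,R
def to(x,y,z):
    s,R=rep(); print('shares',(R.T@(np.array([x,y,z])-s['eef_pos'])/.25).round(3))
E
python3 -c "
from h import *
to(.487,-.340,.10)"
```

```text
t 0.1 p [0.1284 0.5346 0.2308] st [-0.4193  0.5295] a 76.49 tilt [ 0.    -0.001 -1.   ] F [ 0.3 -0.3 -0.6] gap 0.085 gf 0.0 q [ 1.27  0.3   1.52 -0.    1.32 -0.07]
shares [-2.212 -3.066  0.526]
```

>>> servo_tool:
  moves:
    - {"dx": 0,"dy": 0,"dz": 0,"wx": 0,"wy": 0,"wz": 0.0278}
    - {"dx": 0,"dy": 0,"dz": 0,"wx": 0,"wy": 0,"wz": 0.0278}
    - {"dx": 0,"dy": 0,"dz": 0,"wx": 0,"wy": 0,"wz": 0.0278}
    - {"dx": 0,"dy": 0,"dz": 0,"wx": 0,"wy": 0,"wz": 0.0278}
    - {"dx": 0,"dy": 0,"dz": 0,"wx": 0,"wy": 0,"wz": 0.0278}
    - {"dx": 0,"dy": 0,"dz": 0,"wx": 0,"wy": 0,"wz": 0.0278}
    - {"dx": 0,"dy": 0,"dz": 0,"wx": 0,"wy": 0,"wz": 0.0278}
    - {"dx": 0,"dy": 0,"dz": 0,"wx": 0,"wy": 0,"wz": 0.0278}
    - {"dx": -0.21,"dy": 0.1,"dz": 0,"wx": 0,"wy": 0,"wz": 0}
    - {"dx": -0.21,"dy": 0.1,"dz": 0,"wx": 0,"wy": 0,"wz": 0}
    - {"dx": -0.21,"dy": 0.1,"dz": 0,"wx": 0,"wy": 0,"wz": 0}
    - {"dx": -0.21,"dy": 0.1,"dz": 0,"wx": 0,"wy": 0,"wz": 0}
  hand: 0.6

```text
time: 1.6
eef_pos: [0.2154, 0.3172, 0.2311]
eef_rot: [2.289, 2.152, -0.0]
contact_force: [1.3, 0.5, 0.5]
finger_gap: 0.0514
gripper_force: 0.0
```

>>> servo_tool:
  moves:
    - {"dx": -0.22,"dy": 0.09,"dz": 0,"wx": 0,"wy": 0,"wz": 0}
    - {"dx": -0.22,"dy": 0.09,"dz": 0,"wx": 0,"wy": 0,"wz": 0}
    - {"dx": -0.22,"dy": 0.09,"dz": 0,"wx": 0,"wy": 0,"wz": 0}
    - {"dx": -0.22,"dy": 0.09,"dz": 0,"wx": 0,"wy": 0,"wz": 0}
    - {"dx": -0.22,"dy": 0.09,"dz": 0,"wx": 0,"wy": 0,"wz": 0}
    - {"dx": -0.22,"dy": 0.09,"dz": 0,"wx": 0,"wy": 0,"wz": 0}
    - {"dx": -0.22,"dy": 0.09,"dz": 0,"wx": 0,"wy": 0,"wz": 0}
    - {"dx": -0.22,"dy": 0.09,"dz": 0,"wx": 0,"wy": 0,"wz": 0}
    - {"dx": -0.22,"dy": 0.09,"dz": 0,"wx": 0,"wy": 0,"wz": 0}
    - {"dx": -0.22,"dy": 0.09,"dz": 0,"wx": 0,"wy": 0,"wz": 0}
    - {"dx": -0.22,"dy": 0.09,"dz": 0,"wx": 0,"wy": 0,"wz": 0}
    - {"dx": -0.22,"dy": 0.09,"dz": 0,"wx": 0,"wy": 0,"wz": 0}

```text
time: 3.1
eef_pos: [0.4438, -0.3585, 0.2309]
eef_rot: [-2.29, -2.15, -0.0]
contact_force: [-0.5, 1.0, 0.3]
finger_gap: 0.0513
gripper_force: 0.0
```

```bash
python3 -c "
from h import *
to(.487,-.340,.09)
p,d=cap('scene','s1.png');np.savez('/tmp/s1',p=p,d=d)
s=status.read_state()
W=pts('scene',d);P=W.reshape(-1,3);q=P-s['eef_pos'];Q=P[(np.abs(q[:,:2]).max(1)<.09)&(P[:,2]>.1)]
for a in np.arange(.2,.4,.02):
    k=Q[(Q[:,2]>=a)&(Q[:,2]<a+.02)]
    if len(k)>5: print(round(a,2),len(k),k[:,:2].min(0).round(3),k[:,:2].max(0).round(3))
cv2.imwrite('pics/s1c.png',cv2.resize(p[150:310,140:345,::-1],None,fx=3.7,fy=3.7,interpolation=2))
"
```

```text
t 3.1 p [ 0.4438 -0.3585  0.2309] st [-0.1354 -0.374 ] a -3.59 tilt [ 0. -0. -1.] F [-0.5  1.   0.3] gap 0.0513 gf 0.0 q [-0.74  0.35  1.46  0.    1.33 -0.68]
shares [0.085 0.168 0.564]
0.22 8 [ 0.416 -0.368] [ 0.476 -0.351]
0.24 52 [ 0.413 -0.37 ] [ 0.486 -0.346]
0.26 39 [ 0.407 -0.363] [ 0.484 -0.346]
0.28 73 [ 0.384 -0.373] [ 0.507 -0.342]
0.3 82 [ 0.38  -0.373] [ 0.509 -0.34 ]
0.32 118 [ 0.38  -0.373] [ 0.513 -0.337]
0.34 55 [ 0.464 -0.37 ] [ 0.502 -0.348]
0.36 122 [ 0.434 -0.39 ] [ 0.483 -0.319]
0.38 151 [ 0.437 -0.389] [ 0.483 -0.319]
```

View pics/s1c.png

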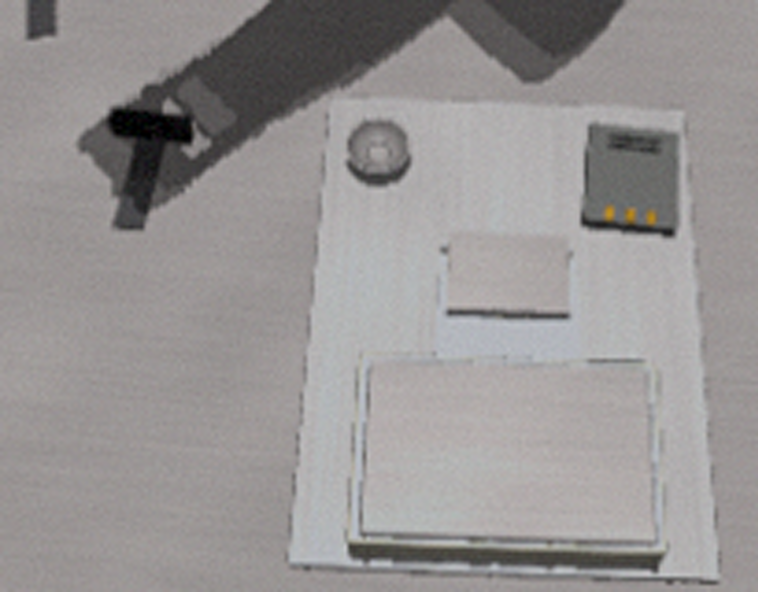

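The crop shows the scraper's handle at (150,125) with the gripper's shadow over it, and the pack and station undisturbed. The scene view reads about (+1,+2) mm against the TCP. Descending to grasp.

>>> servo_tool:
  moves:
    - {"dx": 0.04,"dy": 0.08,"dz": 0.05,"wx": 0,"wy": 0,"wz": 0}
    - {"dx": 0.04,"dy": 0.083,"dz": 0.1,"wx": 0,"wy": 0,"wz": 0}
    - {"dx": 0,"dy": 0,"dz": 0.2,"wx": 0,"wy": 0,"wz": 0}
    - {"dx": 0,"dy": 0,"dz": 0.2,"wx": 0,"wy": 0,"wz": 0}
    - {"dx": 0,"dy": 0,"dz": 0.17,"wx": 0,"wy": 0,"wz": 0}
    - {"dx": 0,"dy": 0,"dz": 0.1,"wx": 0,"wy": 0,"wz": 0}
    - {"dx": 0,"dy": 0,"dz": 0.05,"wx": 0,"wy": 0,"wz": 0}
    - {"dx": 0,"dy": 0,"dz": 0.02,"wx": 0,"wy": 0,"wz": 0}
    - {"dx": 0,"dy": 0,"dz": 0,"wx": 0,"wy": 0,"wz": 0}

```text
time: 4.28
eef_pos: [0.4858, -0.3391, 0.0094]
eef_rot: [2.289, 2.151, 0.0]
contact_force: [-0.3, 0.0, -0.5]
finger_gap: 0.0509
gripper_force: 0.0
```

>>> servo_tool:
  moves:
    - {"dx": 0,"dy": 0,"dz": 0,"wx": 0,"wy": 0,"wz": 0}
    - {"dx": 0,"dy": 0,"dz": 0,"wx": 0,"wy": 0,"wz": 0}
    - {"dx": 0,"dy": 0,"dz": 0,"wx": 0,"wy": 0,"wz": 0}
    - {"dx": 0,"dy": 0,"dz": 0,"wx": 0,"wy": 0,"wz": 0}
    - {"dx": 0,"dy": 0,"dz": 0,"wx": 0,"wy": 0,"wz": 0}
    - {"dx": 0,"dy": 0,"dz": 0,"wx": 0,"wy": 0,"wz": 0}
  hand: 0
  squeeze: 60

```text
time: 5.03
eef_pos: [0.4858, -0.3395, 0.0096]
eef_rot: [2.289, 2.15, 0.0]
contact_force: [-0.4, 0.4, 6.3]
finger_gap: 0.0148
gripper_force: 59.5
```

>>> servo_tool:
  moves:
    - {"dx": 0,"dy": 0,"dz": -0.1,"wx": 0,"wy": 0,"wz": 0}
    - {"dx": 0,"dy": 0,"dz": -0.17,"wx": 0,"wy": 0,"wz": -0.0155}
    - {"dx": 0,"dy": 0,"dz": -0.17,"wx": 0,"wy": 0,"wz": 0}
    - {"dx": 0.177,"dy": 0,"dz": 0,"wx": 0,"wy": 0,"wz": 0}
    - {"dx": 0.177,"dy": 0,"dz": 0,"wx": 0,"wy": 0,"wz": 0}
    - {"dx": 0.177,"dy": 0,"dz": 0,"wx": 0,"wy": 0,"wz": 0}
    - {"dx": 0.177,"dy": 0,"dz": 0,"wx": 0,"wy": 0,"wz": 0}
    - {"dx": 0.177,"dy": 0,"dz": 0,"wx": 0,"wy": 0,"wz": 0}
    - {"dx": 0.177,"dy": 0,"dz": 0,"wx": 0,"wy": 0,"wz": 0}
    - {"dx": 0.177,"dy": 0,"dz": 0,"wx": 0,"wy": 0,"wz": 0}
    - {"dx": 0.18,"dy": 0,"dz": 0,"wx": 0,"wy": 0,"wz": 0}
    - {"dx": 0,"dy": 0,"dz": 0,"wx": 0,"wy": 0,"wz": 0}

```text
time: 6.52
eef_pos: [0.4728, 0.0175, 0.1189]
eef_rot: [-2.179, -2.263, -0.0]
contact_force: [0.2, -0.3, -0.4]
finger_gap: 0.0149
gripper_force: 58.6
```

```bash
sed -i 's/ORG=np.array.*;Y/ORG=np.array([.565,.018]);Y/' h.py; python3 -c "
from h import *
rep()
p,d=cap('scene');W=pts('scene',d)
Pst=np.stack([*( (lambda D:( np.cos(YAW)*D[...,0]+np.sin(YAW)*D[...,1], -np.sin(YAW)*D[...,0]+np.cos(YAW)*D[...,1]))(W[...,:2]-np.array([.001,.002])-ORG)),W[...,2]],-1)*1000
def show(m,n):
    k=Pst[m]; print(n,len(k),np.percentile(k,[2,50,98],axis=0).round(1).tolist())
    return k
g=p.mean(2)
x,y,z=Pst[...,0],Pst[...,1],Pst[...,2]
show((x>25)&(x<115)&(abs(y)<90)&(z>41)&(z<48),'leaf')
k=show((x>-80)&(x<60)&(abs(y)<50)&(z>70)&(z<160)&(g<125),'blade')
print(np.polyfit(k[:,0],k[:,1],1),np.polyfit(k[:,0],k[:,2],1))
show((x>150)&(z>57)&(z<68)&(abs(y)<150)&(x<340),'housing')
show((z>20)&(z<32)&(x<0)&(y>60)&(y<200),'pack')
c=cv2.resize(p[150:310,190:345,::-1],None,fx=3.7,fy=3.7,interpolation=2);cv2.imwrite('pics/s2.png',c)"
```

```text
t 6.53 p [0.4728 0.0175 0.1189] st [-0.0922  0.0027] a 2.19 tilt [ 0.  0. -1.] F [ 0.2 -0.3 -0.4] gap 0.0149 gf 58.6 q [-0.04  0.26  1.85  0.    1.03 -0.08]
leaf 700 [[29.4, -60.2, 41.2], [72.1, -3.5, 44.4], [112.3, 56.4, 47.7]]
blade 242 [[-77.8, -15.0, 107.7], [-31.5, -1.4, 111.3], [18.3, 12.1, 136.2]]
[ 0.00704946 -1.25835803] [-5.95214085e-02  1.10798185e+02]
housing 3702 [[165.1, -118.7, 58.2], [241.1, -4.1, 62.2], [310.3, 110.4, 66.2]]
pack 650 [[-516.2, 71.7, 21.1], [-53.2, 114.8, 25.1], [-2.4, 162.2, 30.2]]
```

View pics/s2.png

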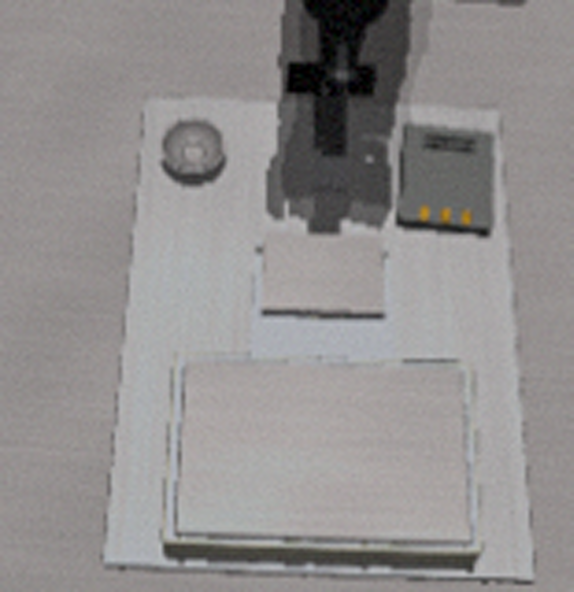

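The crop shows the blade tip just ahead of the cover at (325,230), centred on it. Next I descend and slip the blade under the lip.

>>> servo_tool:
  moves:
    - {"dx": 0,"dy": 0,"dz": 0.15,"wx": 0,"wy": 0,"wz": 0}
    - {"dx": 0,"dy": 0,"dz": 0.13,"wx": 0,"wy": 0,"wz": 0}
    - {"dx": 0,"dy": 0,"dz": 0.07,"wx": 0,"wy": 0,"wz": 0}
    - {"dx": 0,"dy": 0,"dz": 0.03,"wx": 0,"wy": 0,"wz": 0}
    - {"dx": 0,"dy": 0,"dz": 0,"wx": 0,"wy": 0,"wz": 0}
    - {"dx": 0,"dy": 0.03,"dz": 0,"wx": 0,"wy": 0,"wz": 0}
    - {"dx": 0,"dy": 0.03,"dz": 0,"wx": 0,"wy": 0,"wz": 0}
    - {"dx": 0,"dy": 0.03,"dz": 0,"wx": 0,"wy": 0,"wz": 0}
    - {"dx": 0,"dy": 0.018,"dz": 0,"wx": 0,"wy": 0,"wz": 0}
    - {"dx": 0,"dy": 0,"dz": 0,"wx": 0,"wy": 0,"wz": 0}

```text
time: 7.82
eef_pos: [0.5002, 0.0163, 0.0237]
eef_rot: [-2.182, -2.26, 0.0]
contact_force: [0.1, -0.4, -0.7]
finger_gap: 0.0147
gripper_force: 58.6
```

>>> servo_tool:
  moves:
    - {"dx": 0,"dy": 0,"dz": -0.04,"wx": 0,"wy": 0,"wz": 0}
    - {"dx": 0,"dy": 0,"dz": -0.04,"wx": 0,"wy": 0,"wz": 0}
    - {"dx": 0,"dy": 0,"dz": -0.04,"wx": 0,"wy": 0,"wz": 0}
    - {"dx": 0,"dy": 0.006,"dz": -0.046,"wx": 0,"wy": 0,"wz": 0}
    - {"dx": 0,"dy": 0.006,"dz": -0.046,"wx": 0,"wy": 0,"wz": 0}
    - {"dx": 0,"dy": 0.014,"dz": -0.028,"wx": 0,"wy": 0,"wz": 0}
    - {"dx": 0,"dy": 0.014,"dz": -0.028,"wx": 0,"wy": 0,"wz": 0}
    - {"dx": 0,"dy": 0.03,"dz": -0.028,"wx": 0,"wy": 0,"wz": 0}
    - {"dx": 0,"dy": 0.03,"dz": -0.028,"wx": 0,"wy": 0,"wz": 0}
    - {"dx": 0,"dy": 0,"dz": 0,"wx": 0,"wy": 0,"wz": 0}

```text
time: 9.07
eef_pos: [0.5258, 0.0172, 0.1052]
eef_rot: [2.182, 2.259, 0.001]
contact_force: [1.3, -0.0, -0.7]
finger_gap: 0.0148
gripper_force: 58.8
```

```bash
python3 -c "
from h import *
rep()
p,d=cap('scene');
c=cv2.resize(p[110:310,190:345,::-1],None,fx=3,fy=3,interpolation=2);cv2.imwrite('pics/s3.png',c)"
```

```text
t 9.07 p [0.5258 0.0172 0.1052] st [-0.0393  0.0006] a 2.01 tilt [-0.     0.001 -1.   ] F [ 1.3 -0.  -0.7] gap 0.0148 gf 58.8 q [-0.04  0.39  1.72 -0.    1.03 -0.07]
```

View pics/s3.png

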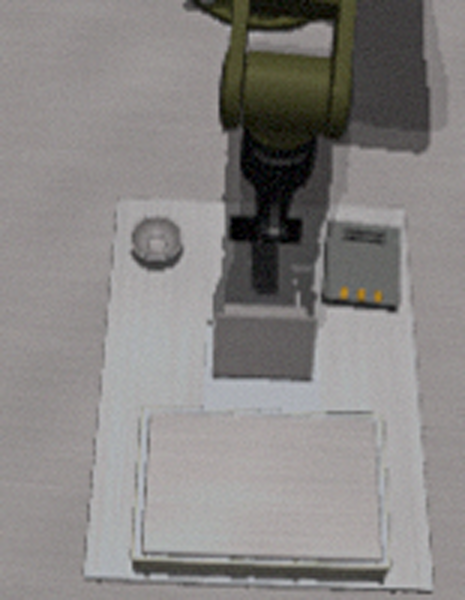

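The cover is rising: the leaf at (265,345) is tilted up and the blade is under it. Continuing the arc past vertical.

>>> servo_tool:
  moves:
    - {"dx": 0,"dy": 0.03,"dz": -0.016,"wx": 0,"wy": 0,"wz": 0}
    - {"dx": 0,"dy": 0.03,"dz": -0.016,"wx": 0,"wy": 0,"wz": 0}
    - {"dx": 0,"dy": 0.035,"dz": 0,"wx": 0,"wy": 0,"wz": 0}
    - {"dx": 0,"dy": 0.035,"dz": 0,"wx": 0,"wy": 0,"wz": 0}
    - {"dx": 0,"dy": 0.035,"dz": 0,"wx": 0,"wy": 0,"wz": 0}
    - {"dx": 0,"dy": 0.035,"dz": 0.004,"wx": 0,"wy": 0,"wz": 0}
    - {"dx": 0,"dy": 0.03,"dz": 0.008,"wx": 0,"wy": 0,"wz": 0}
    - {"dx": 0,"dy": 0,"dz": 0,"wx": 0,"wy": 0,"wz": 0}

```text
time: 10.12
eef_pos: [0.5824, 0.0192, 0.1094]
eef_rot: [-2.181, -2.259, 0.002]
contact_force: [-6.9, -0.5, 2.4]
finger_gap: 0.0145
gripper_force: 59.7
```

```bash
cat >> h.py <<'E'
def cover():
    p,d=cap('scene');W=pts('scene',d)-np.array([.001,.002,0])
    D=W[...,:2]-ORG;c,s=np.cos(YAW),np.sin(YAW)
    S=np.stack([c*D[...,0]+s*D[...,1],-s*D[...,0]+c*D[...,1],W[...,2]],-1)*1000
    return p,S
def ang(S):
    k=S[(abs(S[...,1])<53)&(S[...,2]>65)&(S[...,0]>20)&(S[...,0]<160)&(S[...,2]<135)]
    for z in range(65,130,10):
        q=k[(k[:,2]>=z)&(k[:,2]<z+10)]
        if len(q)>5: print(z,len(q),np.percentile(q[:,0],[5,50,95]).round(1),np.percentile(q[:,1],[2,98]).round(1))
E
python3 -c "
from h import *
rep(); p,S=cover(); ang(S)"
```

```text
t 10.12 p [0.5824 0.0192 0.1094] st [0.0174 0.0006] a 2.01 tilt [ 0.    -0.002 -1.   ] F [-6.9 -0.5  2.4] gap 0.0145 gf 59.7 q [-0.03  0.5   1.55 -0.    1.1  -0.06]
65 13 [118.1 119.8 120.9] [-49.3  47. ]
75 9 [121.4 122.1 123.6] [-36.3  45.5]
85 10 [124.8 126.4 127.6] [-14.4  15.1]
95 187 [ 27.2  63.8 121.1] [-37.3  32.8]
105 69 [ 25.3  92.  133.1] [-44.2  47.7]
115 217 [ 26.4 123.2 134. ] [-45.2  38.5]
125 39 [20.4 24.6 38.8] [-44.5  32.6]
```

The cover is fully open (about 1.89 rad). Backing out and returning the scraper to the bench.

>>> servo_tool:
  moves:
    - {"dx": 0,"dy": -0.1,"dz": 0,"wx": 0,"wy": 0,"wz": 0}
    - {"dx": 0,"dy": -0.19,"dz": 0,"wx": 0,"wy": 0,"wz": 0}
    - {"dx": 0,"dy": -0.19,"dz": 0,"wx": 0,"wy": 0,"wz": 0}
    - {"dx": -0.2,"dy": 0,"dz": 0,"wx": 0,"wy": 0,"wz": 0}
    - {"dx": -0.2,"dy": 0,"dz": 0,"wx": 0,"wy": 0,"wz": 0}
    - {"dx": -0.2,"dy": 0,"dz": 0,"wx": 0,"wy": 0,"wz": 0}
    - {"dx": -0.2,"dy": 0,"dz": 0,"wx": 0,"wy": 0,"wz": 0}
    - {"dx": -0.2,"dy": 0,"dz": 0,"wx": 0,"wy": 0,"wz": 0}
    - {"dx": -0.2,"dy": 0,"dz": 0,"wx": 0,"wy": 0,"wz": 0}
    - {"dx": -0.2,"dy": 0,"dz": 0,"wx": 0,"wy": 0,"wz": 0}
    - {"dx": -0.04,"dy": 0,"dz": 0.1,"wx": 0,"wy": 0,"wz": 0}
    - {"dx": 0,"dy": 0,"dz": 0.12,"wx": 0,"wy": 0,"wz": 0}

```text
time: 11.68
eef_pos: [0.4753, -0.3462, 0.0542]
eef_rot: [2.183, 2.257, 0.0]
contact_force: [0.6, -0.4, -1.2]
finger_gap: 0.0142
gripper_force: 59.5
```

>>> servo_tool:
  moves:
    - {"dx": 0,"dy": 0,"dz": 0.08,"wx": 0,"wy": 0,"wz": 0}
    - {"dx": 0,"dy": 0,"dz": 0.05,"wx": 0,"wy": 0,"wz": 0}
    - {"dx": 0,"dy": 0,"dz": 0.02,"wx": 0,"wy": 0,"wz": 0}
    - {"dx": 0,"dy": 0,"dz": 0.01,"wx": 0,"wy": 0,"wz": 0}
    - {"dx": 0,"dy": 0,"dz": 0.005,"wx": 0,"wy": 0,"wz": 0}
    - {"dx": 0,"dy": 0,"dz": 0,"wx": 0,"wy": 0,"wz": 0}

```text
time: 12.42
eef_pos: [0.4753, -0.3449, 0.014]
eef_rot: [2.182, 2.26, 0.0]
contact_force: [-0.3, 0.2, -1.5]
finger_gap: 0.0147
gripper_force: 59.4
```

>>> servo_tool:
  moves:
    - {"dx": 0,"dy": 0,"dz": 0.01,"wx": 0,"wy": 0,"wz": 0}
    - {"dx": 0,"dy": 0,"dz": 0.005,"wx": 0,"wy": 0,"wz": 0}
    - {"dx": 0,"dy": 0,"dz": 0,"wx": 0,"wy": 0,"wz": 0}

```text
time: 12.8
eef_pos: [0.4751, -0.3448, 0.0097]
eef_rot: [-2.182, -2.26, -0.0]
contact_force: [-0.7, 0.1, -1.3]
finger_gap: 0.0144
gripper_force: 59.6
```

>>> servo_tool:
  moves:
    - {"dx": 0,"dy": 0,"dz": 0,"wx": 0,"wy": 0,"wz": 0}
    - {"dx": 0,"dy": 0,"dz": 0,"wx": 0,"wy": 0,"wz": 0}
    - {"dx": 0,"dy": 0,"dz": 0,"wx": 0,"wy": 0,"wz": 0}
    - {"dx": 0,"dy": 0,"dz": -0.1,"wx": 0,"wy": 0,"wz": 0}
    - {"dx": 0,"dy": 0,"dz": -0.2,"wx": 0,"wy": 0,"wz": 0}
    - {"dx": 0,"dy": 0,"dz": -0.2,"wx": 0,"wy": 0,"wz": 0}
    - {"dx": 0,"dy": 0,"dz": -0.1,"wx": 0,"wy": 0,"wz": 0}
  hand: 0.6

```text
time: 13.68
eef_pos: [0.4757, -0.3452, 0.1629]
eef_rot: [2.18, 2.257, 0.0]
contact_force: [-0.3, 0.5, -0.3]
finger_gap: 0.0514
gripper_force: 0.0
```

```bash
python3 -c "
from h import *
rep(); p,S=cover()
x,y,z=S[...,0],S[...,1],S[...,2];g=p.mean(2)
m=(y<-300)&(y>-440)&(x<40)&(x>-140)&(z<60)&(g<110); print('scr',m.sum(),S[m].min(0),S[m].max(0), np.percentile(S[m&(g<45)],[3,50,97],axis=0).round(1).tolist(),np.percentile(S[m&(z<8)],[3,50,97],axis=0).round(1).tolist())
sat=p.max(2).astype(int)-p.min(2)
m=((z>21)&(z<32)&(x<20)&(x>-140)&(y>50)&(y<180)).astype(np.uint8)
m=cv2.morphologyEx(m,cv2.MORPH_OPEN,np.ones((3,3)))
k,l,s,c=cv2.connectedComponentsWithStats(m);i=1+np.argmax(s[1:,4])
print('pack',cv2.minAreaRect(S[l==i][:,:2].astype(np.float32)))
# station: plate top edges in station coords
pm=(z>6)&(z<15)&(g>110)
for lo,hi in((-140,-60),(0,60),(80,150),(200,300)):
    q=S[pm&(x>lo)&(x<hi)&(abs(y)<200)]; print(lo,np.percentile(q[:,1],[.5,99.5]).round(1))
q=S[pm&(abs(y)<170)&(x<0)&(x>-200)];print('xmin',np.percentile(q[:,0],.3))
for lo,hi in((165,210),(210,260),(260,305)):
    q=S[(z>57)&(z<67)&(x>lo)&(x<hi)&(abs(y)<160)]; print('h',lo,np.percentile(q[:,1],[.5,99.5]).round(1))
"
```

```text
t 13.68 p [ 0.4757 -0.3452  0.1629] st [-0.102  -0.3599] a 2.01 tilt [-0.002  0.003 -1.   ] F [-0.3  0.5 -0.3] gap 0.0514 gf 0.0 q [-0.69  0.44  1.49 -0.    1.2  -0.73]
scr 873 [-139.43537489 -421.86925121   -6.42644082] [  19.02342169 -300.15670647   36.33116826] [[-106.4, -396.8, -0.2], [-90.9, -362.7, 7.0], [-5.6, -327.1, 31.7]] [[-132.8, -407.8, -4.0], [-54.8, -347.8, 1.4], [5.4, -302.8, 6.6]]
pack ((-52.78462219238281, 118.07511901855469), (89.21737670898438, 110.67391204833984), 86.23410034179688)
-140 [-182.   174.6]
0 [-181.8  175.9]
80 [-182.4  172.6]
200 [-183.5  175.3]
xmin -141.18840262684105
h 165 [-122.6  115.5]
h 210 [-122.3  113.4]
h 260 [-122.1  113.6]
```

>>> servo_tool:
  moves:
    - {"dx": 0.12,"dy": 0.02,"dz": 0,"wx": 0,"wy": 0,"wz": 0}
    - {"dx": 0.21,"dy": 0.02,"dz": 0,"wx": 0,"wy": 0,"wz": 0}
    - {"dx": 0.21,"dy": 0.02,"dz": 0,"wx": 0,"wy": 0,"wz": 0}
    - {"dx": 0.21,"dy": 0.02,"dz": 0,"wx": 0,"wy": 0,"wz": 0}
    - {"dx": 0.21,"dy": 0.02,"dz": 0,"wx": 0,"wy": 0,"wz": 0}
    - {"dx": 0.21,"dy": 0.02,"dz": 0,"wx": 0,"wy": 0,"wz": 0}
    - {"dx": 0.21,"dy": 0.02,"dz": 0,"wx": 0,"wy": 0,"wz": 0}
    - {"dx": 0.21,"dy": 0.02,"dz": 0,"wx": 0,"wy": 0,"wz": 0}
    - {"dx": 0.21,"dy": 0.02,"dz": 0,"wx": 0,"wy": 0,"wz": 0}
    - {"dx": 0.21,"dy": 0.02,"dz": 0,"wx": 0,"wy": 0,"wz": 0}
    - {"dx": 0.2,"dy": 0,"dz": 0,"wx": 0,"wy": 0,"wz": 0}
    - {"dx": 0,"dy": 0,"dz": 0,"wx": 0,"wy": 0,"wz": 0}

```text
time: 15.22
eef_pos: [0.5051, 0.2118, 0.1593]
eef_rot: [-2.178, -2.264, 0.0]
contact_force: [-0.3, -0.6, -0.2]
finger_gap: 0.0514
gripper_force: 0.0
```

```bash
sed -i 's/ORG=np.array.*;Y/ORG=np.array([.565,.015]);Y/' h.py; python3 -c "
from h import *
to(*st2w(-.053,.195),.014)"
```

```text
t 15.22 p [0.5051 0.2118 0.1593] st [-0.053   0.1988] a 2.22 tilt [ 0. -0. -1.] F [-0.3 -0.6 -0.2] gap 0.0514 gf 0.0 q [0.33 0.36 1.61 0.   1.17 0.29]
shares [-0.015  0.     0.581]
```

>>> servo_tool:
  moves:
    - {"dx": 0,"dy": 0,"dz": 0.2,"wx": 0,"wy": 0,"wz": 0}
    - {"dx": 0,"dy": 0,"dz": 0.2,"wx": 0,"wy": 0,"wz": 0}
    - {"dx": 0,"dy": 0,"dz": 0.12,"wx": 0,"wy": 0,"wz": 0}
    - {"dx": 0,"dy": 0,"dz": 0.05,"wx": 0,"wy": 0,"wz": 0}
    - {"dx": 0,"dy": 0,"dz": 0.01,"wx": 0,"wy": 0,"wz": 0}
    - {"dx": -0.03,"dy": 0,"dz": 0,"wx": 0,"wy": 0,"wz": 0}
    - {"dx": -0.04,"dy": 0,"dz": 0,"wx": 0,"wy": 0,"wz": 0}
    - {"dx": -0.04,"dy": 0,"dz": 0,"wx": 0,"wy": 0,"wz": 0}
    - {"dx": -0.04,"dy": 0,"dz": 0,"wx": 0,"wy": 0,"wz": 0}
    - {"dx": -0.04,"dy": 0,"dz": 0,"wx": 0,"wy": 0,"wz": 0}
    - {"dx": -0.04,"dy": 0,"dz": 0,"wx": 0,"wy": 0,"wz": 0}
    - {"dx": -0.04,"dy": 0,"dz": 0,"wx": 0,"wy": 0,"wz": 0}

```text
time: 16.73
eef_pos: [0.5082, 0.141, 0.0148]
eef_rot: [-2.182, -2.26, -0.0]
contact_force: [0.5, 2.4, 1.4]
finger_gap: 0.0512
gripper_force: 1.2
```

>>> servo_tool:
  moves:
    - {"dx": -0.04,"dy": 0,"dz": 0,"wx": 0,"wy": 0,"wz": 0}
    - {"dx": -0.04,"dy": 0,"dz": 0,"wx": 0,"wy": 0,"wz": 0}
    - {"dx": -0.04,"dy": 0,"dz": 0,"wx": 0,"wy": 0,"wz": 0}
    - {"dx": -0.04,"dy": 0,"dz": 0,"wx": 0,"wy": 0,"wz": 0}
    - {"dx": -0.04,"dy": 0,"dz": 0,"wx": 0,"wy": 0,"wz": 0}
    - {"dx": -0.02,"dy": 0,"dz": 0,"wx": 0,"wy": 0,"wz": 0}
    - {"dx": 0,"dy": 0,"dz": 0,"wx": 0,"wy": 0,"wz": 0}

```text
time: 17.6
eef_pos: [0.51, 0.0863, 0.0147]
eef_rot: [-2.183, -2.26, 0.001]
contact_force: [0.2, 0.1, -0.1]
finger_gap: 0.051
gripper_force: 0.0
```

```bash
cat >> h.py <<'E'
def pack(S):
    x,y,z=S[...,0],S[...,1],S[...,2]
    m=((z>20)&(z<32)&(x<25)&(x>-150)&(y>-80)&(y<180)).astype(np.uint8)
    m=cv2.morphologyEx(m,cv2.MORPH_OPEN,np.ones((3,3)))
    k,l,s,c=cv2.connectedComponentsWithStats(m);i=1+np.argmax(s[1:,4]);k=S[l==i][:,:2]
    print('pack',len(k),cv2.minAreaRect(k.astype(np.float32)),np.percentile(k,[2,50,98],axis=0).round(1).tolist())
E
python3 -c "
from h import *
rep(); p,S=cover(); pack(S)
c=cv2.resize(p[110:310,190:345,::-1],None,fx=3,fy=3,interpolation=2);cv2.imwrite('pics/s4.png',c)"
```

```text
t 17.6 p [0.51   0.0863 0.0147] st [-0.0525  0.0731] a 1.98 tilt [-0. -0. -1.] F [ 0.2  0.1 -0.1] gap 0.051 gf 0.0 q [ 0.1   0.52  1.78 -0.    0.84  0.06]
pack 659 ((-49.4184684753418, 15.778358459472656), (112.77869415283203, 89.04100799560547), 0.8693228960037231) [[-100.6, -28.6], [-47.3, 14.4], [4.5, 57.8]]
```

View pics/s4.png

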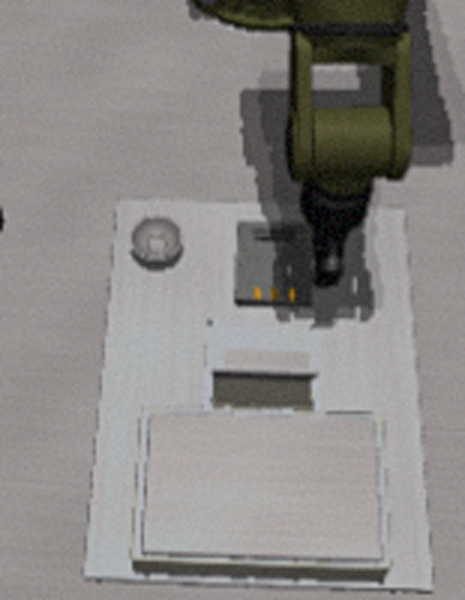

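The crop shows the pack at (272,262), nearly square and slightly left of the bay line, with the cover standing open at (265,375). I'll finish the sideways push, then go round behind the pack and turn 90°.

>>> servo_tool:
  moves:
    - {"dx": -0.03,"dy": 0,"dz": 0,"wx": 0,"wy": 0,"wz": 0}
    - {"dx": -0.025,"dy": 0,"dz": 0,"wx": 0,"wy": 0,"wz": 0}
    - {"dx": -0.01,"dy": 0,"dz": 0,"wx": 0,"wy": 0,"wz": 0}
    - {"dx": 0,"dy": 0,"dz": 0,"wx": 0,"wy": 0,"wz": 0}
    - {"dx": 0.05,"dy": 0,"dz": 0,"wx": 0,"wy": 0,"wz": 0}
    - {"dx": 0,"dy": 0,"dz": -0.12,"wx": 0,"wy": 0,"wz": 0}
    - {"dx": 0,"dy": 0,"dz": -0.2,"wx": 0,"wy": 0,"wz": 0}
    - {"dx": -0.09,"dy": -0.1,"dz": 0,"wx": 0,"wy": 0,"wz": 0}
    - {"dx": -0.09,"dy": -0.11,"dz": 0,"wx": 0,"wy": 0,"wz": 0}
    - {"dx": -0.09,"dy": -0.11,"dz": 0,"wx": 0,"wy": 0,"wz": 0}
    - {"dx": 0,"dy": 0,"dz": 0,"wx": 0,"wy": 0,"wz": -0.027}
    - {"dx": 0,"dy": 0,"dz": 0,"wx": 0,"wy": 0,"wz": -0.028}

```text
time: 19.15
eef_pos: [0.4326, 0.0132, 0.0951]
eef_rot: [1.754, 2.606, 0.001]
contact_force: [-0.5, -0.1, -0.1]
finger_gap: 0.0512
gripper_force: 0.0
```

>>> servo_tool:
  moves:
    - {"dx": 0,"dy": 0,"dz": 0,"wx": 0,"wy": 0,"wz": -0.028}
    - {"dx": 0,"dy": 0,"dz": 0,"wx": 0,"wy": 0,"wz": -0.028}
    - {"dx": 0,"dy": 0,"dz": 0,"wx": 0,"wy": 0,"wz": -0.028}
    - {"dx": 0,"dy": 0,"dz": 0,"wx": 0,"wy": 0,"wz": -0.028}
    - {"dx": 0,"dy": 0,"dz": 0,"wx": 0,"wy": 0,"wz": -0.028}
    - {"dx": 0,"dy": 0,"dz": 0,"wx": 0,"wy": 0,"wz": -0.028}
    - {"dx": 0,"dy": 0,"dz": 0,"wx": 0,"wy": 0,"wz": -0.027}
    - {"dx": 0,"dy": 0,"dz": 0,"wx": 0,"wy": 0,"wz": 0}
  hand: 0.47

```text
time: 20.15
eef_pos: [0.4327, 0.0133, 0.0949]
eef_rot: [-0.054, 3.141, 0.0]
contact_force: [0.3, -0.1, -0.6]
finger_gap: 0.0399
gripper_force: 0.0
```

```bash
python3 -c "
from h import *
p,S=cover(); pack(S); to(*st2w(-.13,0),.014)"
```

```text
pack 662 ((-48.257102966308594, -1.3162460327148438), (89.70877838134766, 110.67727661132812), 89.26478576660156) [[-100.3, -43.9], [-45.7, -0.1], [5.0, 42.8]]
t 20.2 p [0.4327 0.0132 0.0949] st [-0.1323  0.0028] a 91.82 tilt [-0.  0. -1.] F [ 0.2 -0.5  0.3] gap 0.0403 gf 0.0 q [-0.05  0.22  1.98  0.    0.94 -1.66]
shares [-0.009 -0.011  0.323]
```

>>> servo_tool:
  moves:
    - {"dx": 0,"dy": -0.012,"dz": 0.15,"wx": 0,"wy": 0,"wz": 0}
    - {"dx": 0,"dy": 0,"dz": 0.12,"wx": 0,"wy": 0,"wz": 0}
    - {"dx": 0,"dy": 0,"dz": 0.05,"wx": 0,"wy": 0,"wz": 0}
    - {"dx": -0.03,"dy": 0,"dz": 0,"wx": 0,"wy": 0,"wz": 0}
    - {"dx": -0.04,"dy": 0,"dz": 0,"wx": 0,"wy": 0,"wz": 0}
    - {"dx": -0.04,"dy": 0,"dz": 0,"wx": 0,"wy": 0,"wz": 0}
    - {"dx": -0.04,"dy": 0,"dz": 0,"wx": 0,"wy": 0,"wz": 0}
    - {"dx": -0.04,"dy": 0,"dz": 0,"wx": 0,"wy": 0,"wz": 0}
    - {"dx": -0.04,"dy": 0,"dz": 0,"wx": 0,"wy": 0,"wz": 0}
    - {"dx": -0.04,"dy": 0,"dz": 0,"wx": 0,"wy": 0,"wz": 0}
    - {"dx": -0.04,"dy": 0,"dz": 0,"wx": 0,"wy": 0,"wz": 0}
    - {"dx": 0,"dy": 0,"dz": 0,"wx": 0,"wy": 0,"wz": 0}

```text
time: 21.7
eef_pos: [0.5109, 0.0124, 0.0148]
eef_rot: [-0.055, 3.14, -0.0]
contact_force: [0.6, -0.8, -0.1]
finger_gap: 0.0401
gripper_force: 0.0
```

```bash
python3 -c "
from h import *
p,S=cover(); to(*st2w(.034,-.001),.014)
x,y,z=S[...,0],S[...,1],S[...,2];g=p.mean(2)
k=S[(z>20)&(z<32)&(x<60)&(x>-80)&(abs(y)<70)&(g<110)]
print(len(k),np.percentile(k,[2,50,98],axis=0).round(1))
print(cv2.minAreaRect(k[(k[:,0]<20)][:,:2].astype(np.float32)))
"
```

```text
t 21.75 p [0.5104 0.0124 0.0147] st [-0.0547 -0.0007] a 92.01 tilt [-0. -0. -1.] F [-0.4  0.4 -0.3] gap 0.0403 gf 0.0 q [-0.05  0.51  1.8  -0.    0.83 -1.65]
shares [-0.355 -0.001  0.003]
491 [[-41.3 -45.3  21.2]
 [ -2.6  -0.1  25.3]
 [ 33.6  42.2  29.3]]
((-14.73624038696289, -1.4254798889160156), (68.50581359863281, 89.1745834350586), 0.3294004201889038)
```

>>> servo_tool:
  moves:
    - {"dx": -0.035,"dy": 0,"dz": 0,"wx": 0,"wy": 0,"wz": 0}
    - {"dx": -0.04,"dy": 0,"dz": 0,"wx": 0,"wy": 0,"wz": 0}
    - {"dx": -0.04,"dy": 0,"dz": 0,"wx": 0,"wy": 0,"wz": 0}
    - {"dx": -0.04,"dy": 0,"dz": 0,"wx": 0,"wy": 0,"wz": 0}
    - {"dx": -0.04,"dy": 0,"dz": 0,"wx": 0,"wy": 0,"wz": 0}
    - {"dx": -0.04,"dy": 0,"dz": 0,"wx": 0,"wy": 0,"wz": 0}
    - {"dx": -0.04,"dy": 0,"dz": 0,"wx": 0,"wy": 0,"wz": 0}
    - {"dx": -0.03,"dy": 0,"dz": 0,"wx": 0,"wy": 0,"wz": 0}
    - {"dx": -0.02,"dy": 0,"dz": 0,"wx": 0,"wy": 0,"wz": 0}
    - {"dx": 0,"dy": 0,"dz": 0,"wx": 0,"wy": 0,"wz": 0}

```text
time: 23.0
eef_pos: [0.5917, 0.0153, 0.0147]
eef_rot: [-0.055, 3.141, -0.0]
contact_force: [0.1, -0.4, 0.5]
finger_gap: 0.0402
gripper_force: 0.0
```

```bash
python3 -c "
from h import *
rep()"
```

```text
t 23.0 p [0.5917 0.0153 0.0147] st [ 0.0267 -0.0007] a 92.01 tilt [-0. -0. -1.] F [ 0.1 -0.4  0.5] gap 0.0402 gf 0.0 q [-0.04  0.65  1.56  0.    0.93 -1.64]
```

Creep until the back stop pushes back.

>>> servo_tool:
  moves:
    - {"dx": -0.012,"dy": 0,"dz": 0,"wx": 0,"wy": 0,"wz": 0}
    - {"dx": -0.012,"dy": 0,"dz": 0,"wx": 0,"wy": 0,"wz": 0}
    - {"dx": -0.008,"dy": 0,"dz": 0,"wx": 0,"wy": 0,"wz": 0}

```text
time: 23.38
eef_pos: [0.5961, 0.0153, 0.0144]
eef_rot: [0.055, -3.132, 0.0]
contact_force: [-38.7, -3.7, 25.7]
finger_gap: 0.0401
gripper_force: 19.7
```

>>> servo_tool:
  moves:
    - {"dx": -0.005,"dy": 0,"dz": 0,"wx": 0,"wy": 0,"wz": 0}
    - {"dx": -0.005,"dy": 0,"dz": 0,"wx": 0,"wy": 0,"wz": 0}

```text
time: 23.62
eef_pos: [0.5962, 0.0153, 0.0143]
eef_rot: [0.055, -3.125, 0.0]
contact_force: [-56.2, -3.9, 37.5]
finger_gap: 0.0402
gripper_force: 28.7
```

>>> servo_tool:
  moves:
    - {"dx": 0.04,"dy": 0,"dz": 0,"wx": 0,"wy": 0,"wz": 0}
    - {"dx": 0.15,"dy": 0,"dz": 0,"wx": 0,"wy": 0,"wz": 0}
    - {"dx": 0.1,"dy": 0,"dz": -0.1,"wx": 0,"wy": 0,"wz": 0}
    - {"dx": 0.1,"dy": 0,"dz": -0.15,"wx": 0,"wy": 0,"wz": 0}

```text
time: 24.12
eef_pos: [0.5033, 0.0122, 0.0774]
eef_rot: [0.055, -3.14, -0.0]
contact_force: [1.0, -0.3, 1.1]
finger_gap: 0.04
gripper_force: 0.0
```

```bash
python3 -c "
from h import *
rep();p,S=cover()
x,y,z=S[...,0],S[...,1],S[...,2]; sat=p.max(2).astype(int)-p.min(2)
k=S[(z>15)&(z<33)&(x<60)&(x>-80)&(abs(y)<40)]
print(len(k),np.percentile(k,[2,10,50,98],axis=0).round(1)); ang(S)
c=cv2.resize(p[190:260,235:325,::-1],None,fx=7,fy=7,interpolation=2);cv2.imwrite('pics/s5s.png',c)
p,d=cap('top');c2=cv2.resize(p[105:190,195:275,::-1],None,fx=6,fy=6,interpolation=2)[:490]
W=pts('top',d)+np.array([.006,.006,0]);D=W[...,:2]-ORG
cc,s=np.cos(YAW),np.sin(YAW);X=(cc*D[...,0]+s*D[...,1])*1000;Y=(-s*D[...,0]+cc*D[...,1])*1000;Z=W[...,2]*1000
for lo in range(0,60,4):
    m=(X>lo)&(X<lo+4)&(abs(Y)<35); print('top',lo,m.sum(),np.median(Z[m]).round(1),p.mean(2)[m].mean().round(0))
cv2.imwrite('pics/s5.png',c2)"
```

```text
t 24.12 p [0.5033 0.0122 0.0774] st [-0.0618 -0.0007] a 92.0 tilt [ 0.001  0.    -1.   ] F [ 1.  -0.3  1.1] gap 0.04 gf 0.0 q [-0.05  0.39  1.8   0.    0.96 -1.65]
1 [[  1.4 -23.8  15.4]
 [  1.4 -23.8  15.4]
 [  1.4 -23.8  15.4]
 [  1.4 -23.8  15.4]]
65 11 [118.  119.1 120.9] [-49.6  45.5]
75 8 [121.3 121.8 123. ] [-33.9  51.7]
85 13 [124.9 126.  127.6] [-14.8  21.1]
95 13 [128.5 130.7 131.4] [-50.   48.2]
105 28 [127.2 132.4 134.3] [-36.9  48.1]
115 182 [115.7 124.2 134.2] [-42.3  41.6]
top 0 0 nan nan
top 4 0 nan nan
top 8 0 nan nan
top 12 0 nan nan
top 16 0 nan nan
top 20 0 nan nan
top 24 0 nan nan
top 28 0 nan nan
top 32 1 8.7 86.0
top 36 1 8.8 126.0
top 40 12 9.6 139.0
top 44 18 10.2 139.0
top 48 35 18.8 85.0
top 52 34 29.6 112.0
top 56 21 40.3 143.0
  return _methods._mean(a, axis=axis, dtype=dtype,
  ret = ret.dtype.type(ret / rcount)
<string>:12: RuntimeWarning: Mean of empty slice.
```

View pics/s5.png

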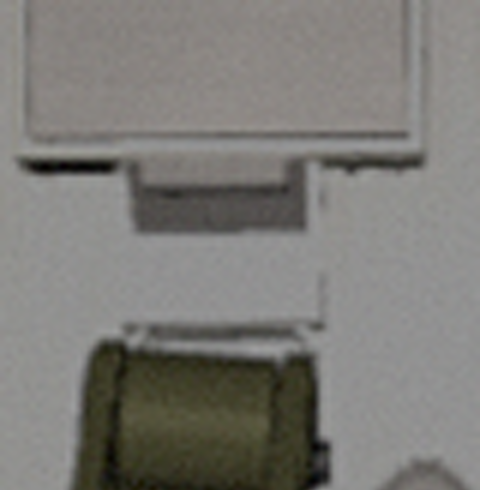

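The top view shows a thin dark strip of pack rear showing before the bay at (225,330), which matches the pack being home with 5 mm standing out. The stop force was firm as well. Now I'll go over and behind the open leaf to shut it.

>>> servo_tool:
  moves:
    - {"dx": 0,"dy": 0,"dz": -0.16,"wx": 0,"wy": 0,"wz": 0}
    - {"dx": 0,"dy": 0,"dz": -0.18,"wx": 0,"wy": 0,"wz": 0}
    - {"dx": 0,"dy": 0,"dz": -0.15,"wx": 0,"wy": 0,"wz": 0}
    - {"dx": -0.15,"dy": 0,"dz": 0,"wx": 0,"wy": 0,"wz": 0}
    - {"dx": -0.19,"dy": 0,"dz": 0,"wx": 0,"wy": 0,"wz": 0}
    - {"dx": -0.19,"dy": 0,"dz": 0,"wx": 0,"wy": 0,"wz": 0}
    - {"dx": -0.19,"dy": 0,"dz": 0,"wx": 0,"wy": 0,"wz": 0}
    - {"dx": -0.19,"dy": 0,"dz": 0,"wx": 0,"wy": 0,"wz": 0}
    - {"dx": 0,"dy": 0,"dz": 0,"wx": 0,"wy": 0,"wz": 0}
  hand: 0

```text
time: 25.35
eef_pos: [0.7335, 0.0202, 0.1961]
eef_rot: [0.055, -3.138, -0.0]
contact_force: [-0.3, 0.3, -1.5]
finger_gap: -0.0001
gripper_force: 0.0
```

```bash
python3 -c "
from h import *
to(*st2w(.165,0),.095)"
```

```text
t 25.35 p [0.7335 0.0202 0.1961] st [ 0.1686 -0.0007] a 92.01 tilt [ 0.003  0.    -1.   ] F [-0.3  0.3 -1.5] gap -0.0001 gf 0.0 q [-0.02  0.76  0.91  0.    1.47 -1.63]
shares [0.013 0.003 0.405]
```

>>> servo_tool:
  moves:
    - {"dx": 0,"dy": 0,"dz": 0.15,"wx": 0,"wy": 0,"wz": 0}
    - {"dx": 0,"dy": 0,"dz": 0.15,"wx": 0,"wy": 0,"wz": 0}
    - {"dx": 0,"dy": 0,"dz": 0.1,"wx": 0,"wy": 0,"wz": 0}
    - {"dx": 0.04,"dy": 0,"dz": 0,"wx": 0,"wy": 0,"wz": 0}
    - {"dx": 0.04,"dy": 0,"dz": 0,"wx": 0,"wy": 0,"wz": 0}
    - {"dx": 0.04,"dy": 0,"dz": 0,"wx": 0,"wy": 0,"wz": 0}
    - {"dx": 0.04,"dy": 0,"dz": 0,"wx": 0,"wy": 0,"wz": 0}
    - {"dx": 0.04,"dy": 0,"dz": 0,"wx": 0,"wy": 0,"wz": 0}
    - {"dx": 0.035,"dy": 0,"dz": 0,"wx": 0,"wy": 0,"wz": 0}
    - {"dx": 0.035,"dy": 0,"dz": 0.008,"wx": 0,"wy": 0,"wz": 0}
    - {"dx": 0.035,"dy": 0,"dz": 0.008,"wx": 0,"wy": 0,"wz": 0}
    - {"dx": 0.03,"dy": 0,"dz": 0.008,"wx": 0,"wy": 0,"wz": 0}

```text
time: 26.85
eef_pos: [0.6475, 0.0172, 0.0935]
eef_rot: [0.055, -3.141, -0.0]
contact_force: [-0.1, -0.2, -0.2]
finger_gap: -0.0001
gripper_force: 0.2
```

```bash
python3 -c "
from h import *
rep();p,S=cover();ang(S)"
```

```text
t 26.85 p [0.6475 0.0172 0.0935] st [ 0.0825 -0.0007] a 92.0 tilt [ 0.  0. -1.] F [-0.1 -0.2 -0.2] gap -0.0001 gf 0.2 q [-0.03  0.65  1.35 -0.    1.15 -1.64]
65 105 [85.1 89.6 94. ] [-50.7  49.9]
75 97 [76.6 83.2 87.7] [-51.4  52.7]
85 78 [72.2 75.7 82. ] [-51.9  49.9]
95 40 [60.5 71.  90.3] [-52.5  50.8]
105 9 [77.3 92.9 94.7] [-43.7   7.3]
115 9 [90.6 94.3 95.5] [-14.7   6.6]
125 16 [80.3 94.3 96.7] [-16.6   7.8]
```

>>> servo_tool:
  moves:
    - {"dx": 0.025,"dy": 0,"dz": 0.037,"wx": 0,"wy": 0,"wz": 0}
    - {"dx": 0.025,"dy": 0,"dz": 0.037,"wx": 0,"wy": 0,"wz": 0}
    - {"dx": 0.01,"dy": 0,"dz": 0.03,"wx": 0,"wy": 0,"wz": 0}
    - {"dx": 0.01,"dy": 0,"dz": 0.03,"wx": 0,"wy": 0,"wz": 0}
    - {"dx": 0.01,"dy": 0,"dz": 0.028,"wx": 0,"wy": 0,"wz": 0}
    - {"dx": 0.01,"dy": 0,"dz": 0.02,"wx": 0,"wy": 0,"wz": 0}
    - {"dx": 0,"dy": 0,"dz": 0.008,"wx": 0,"wy": 0,"wz": 0}
    - {"dx": 0,"dy": 0,"dz": 0,"wx": 0,"wy": 0,"wz": 0}

```text
time: 27.9
eef_pos: [0.6257, 0.0164, 0.0463]
eef_rot: [-0.055, 3.141, -0.0]
contact_force: [-1.2, -0.3, 0.1]
finger_gap: -0.0002
gripper_force: 0.0
```

>>> servo_tool:
  moves:
    - {"dx": 0,"dy": 0,"dz": 0.006,"wx": 0,"wy": 0,"wz": 0}
    - {"dx": 0,"dy": 0,"dz": 0.004,"wx": 0,"wy": 0,"wz": 0}
    - {"dx": 0,"dy": 0,"dz": 0,"wx": 0,"wy": 0,"wz": 0}

```text
time: 28.28
eef_pos: [0.6258, 0.0164, 0.0445]
eef_rot: [-0.055, 3.14, -0.0]
contact_force: [-3.0, -0.6, 7.4]
finger_gap: 0.0001
gripper_force: 3.3
```

Contact with the leaf at its shut height (44.5 mm). I'll lift clear and check everything.

>>> servo_tool:
  moves:
    - {"dx": 0,"dy": 0,"dz": -0.1,"wx": 0,"wy": 0,"wz": 0}
    - {"dx": 0,"dy": 0,"dz": -0.2,"wx": 0,"wy": 0,"wz": 0}
    - {"dx": 0.1,"dy": 0,"dz": -0.2,"wx": 0,"wy": 0,"wz": 0}
    - {"dx": 0.2,"dy": 0,"dz": -0.1,"wx": 0,"wy": 0,"wz": 0}
    - {"dx": 0.2,"dy": 0,"dz": 0,"wx": 0,"wy": 0,"wz": 0}
    - {"dx": 0.2,"dy": 0,"dz": 0,"wx": 0,"wy": 0,"wz": 0}
    - {"dx": 0,"dy": 0,"dz": 0,"wx": 0,"wy": 0,"wz": 0}

```text
time: 29.15
eef_pos: [0.4486, 0.0103, 0.1942]
eef_rot: [-0.055, 3.141, -0.0]
contact_force: [0.4, -0.1, 0.2]
finger_gap: -0.0001
gripper_force: 0.0
```

```bash
python3 -c "
from h import *
rep();p,S=cover()
x,y,z=S[...,0],S[...,1],S[...,2]
for lo in range(30,110,15):
    q=S[(x>lo)&(x<lo+15)&(abs(y)<45)&(z>30)]; print(lo,len(q),np.median(q[:,2]).round(1))
cv2.imwrite('pics/s6.png',cv2.resize(p[100:310,90:420,::-1],None,fx=2.4,fy=2.4,interpolation=2))"
```

```text
t 29.15 p [0.4486 0.0103 0.1942] st [-0.1165 -0.0006] a 92.0 tilt [-0. -0. -1.] F [ 0.4 -0.1  0.2] gap -0.0001 gf 0.0 q [-0.06  0.11  1.84 -0.    1.19 -1.66]
30 101 43.5
45 106 44.2
60 105 44.5
75 113 45.4
90 107 45.3
105 131 41.2
```

View pics/s6.png

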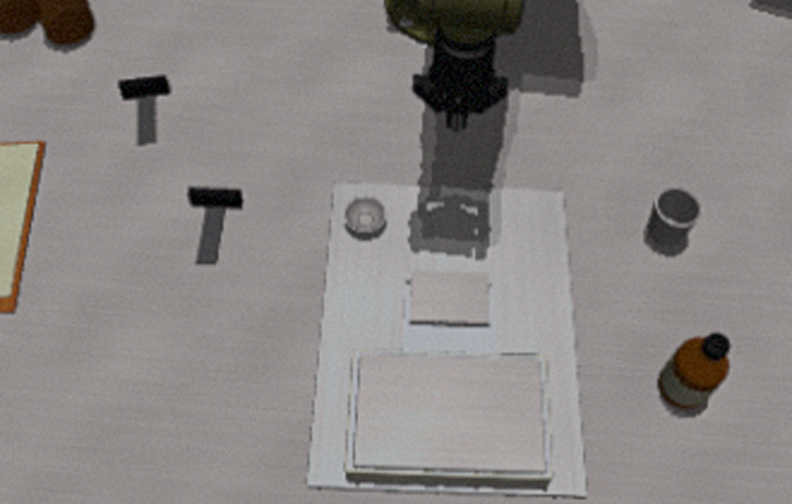

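The cover lies flat at (450,297), the scraper is on the bench at (213,220) clear of the plate, and the dish, beaker and bottle are standing where they were. Handing in.

```bash
python3 -c "
from plant import job
print(job.sign_off())"
```

```text
the job is handed in; nothing more can be done
None
```

I handed the job in at about 29 s of the 72 s allowed. The cover was levered open with the scraper, the scraper put back on the bench clear of the plate, the pack pushed in until it met the back stop, and the cover shut over it; sign-off returned no verdict.

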